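# Count a finished frame slat and snap the counter's cover back on

## Task

One more frame slat is finished: swing the red-tipped lever of the green piece counter all the way to its stop and let it spring back. Then fit the orange cover over the counter's raised number block and press it down until it snaps past the catches and sits fully home, level on the housing, and finish while still holding it and pressing it down firmly, without letting go. Leave the other things on the bench where they are.

Things in the scene. Friction and masses are not known exactly. Their poses are not given: they have to be found in the camera images.
- counter: Green piece counter fixed to the bench: flat housing 90 (its x) x 190 (its y) x 25 mm high; its top is the deck. Origin at the centre of the underside, axes along these sizes, z up. On the deck: at the +y half the grey raised number block with white and red drums (see dock), at the -y half the sprung lever.
- dock (a point): Centre of the number block, at deck height (25 mm above the bench), 48 mm along the counter's +y from its origin; axes as the counter's. The block is 50 (x) x 64 (y) mm and 24 mm high above the deck, its top edges rounded 5 mm. In each of its two x faces sits a sprung steel catch: a round nose, 20 mm long, 4.5 mm proud of the face, 11 mm above the deck.
- lever_pivot (a point): Pivot of the lever at deck height, 35 mm along the counter's -y from its origin; the lever turns about the vertical here. Axes as the counter's.
- lever_peg (a point): Middle of the red upright peg on the lever's end: 14 mm across, its foot 35 and its top 65 mm above the bench (the flat steel arm under it is at 30 to 35 mm). 60 mm from the pivot. At rest it is 26 mm to the counter's -x and 54 mm to its -y from the pivot; at the stop 26 mm to +x and 54 mm to -y.
- count_lever (a joint): Angle of the lever in rad: 0 at rest, 0.90 at its stop, growing counter-clockwise seen from above (the peg travels towards the counter's +x). Sprung back to 0: about 1.3 N at the peg at rest, 3.3 N at the stop. Nothing latches it.
- cover_grip (a point): Centre of the upright grip rib on the loose orange cover, which starts upright on the bench. The rib is 16 mm thick (cover's x), 40 mm long (its y), 30 mm high. This point is 46 mm above the cover's lower edge, 15 mm above its top face, 15 mm below the rib's top. Axes: x, y as said, z up. With the cover home it is 46 mm above the dock.
- cover: The orange cover, 55 to 100 g; origin at its lower edge, axes as cover_grip. Open-bottomed box 65 (x) x 75 (y) mm outside, 53 x 67 inside. Goes straight down over the block, y along the counter's y, either way round. Its lips meet the catches with the lower edge 14 mm above the deck, need about 13 to 20 N to pass, the force drops at about 8 mm, and home the edge rests on the deck.
- varnish_tin: closed red-banded tin, 66 mm across, 65 mm high, stands upright; a bystander, origin under it, to be left alone
- sanding_block: cork sanding block 70 x 45 x 30 mm; a bystander, origin under it, to be left alone
- glue_bottle: yellow-labelled bottle with a red cap, 60 mm across, 130 mm high; a bystander, origin under it, to be left alone
- hammer: hammer lying on the bench; a bystander, origin under it, to be left alone
- brush: paint brush lying on the bench; a bystander, origin under it, to be left alone
- frame_slats: bundle of pale wooden frame slats, 40 x 300 x 24 mm; a bystander, origin under it, to be left alone
- pencil_cup: empty blue cup, 76 mm across, 100 mm high; a bystander, origin under it, to be left alone
There are look-alikes about, which are no part of the job. Of the things shaped like the cover, the orange one is meant.

How it is judged (in metres and radians):
On the way, in this order (a step that is already met when the one before it is completed fails the run):
1. the lever is swung to its stop, the cover still off (value of joint count_lever above 0.84 rad and horizontal distance between cover_grip and dock above 0.05 m), for 0.05 s.
2. the lever is let go and has sprung back (value of joint count_lever below 0.1 rad), for 0.2 s.
3. the cover has been pressed past the catches and sits home on the deck (z of cover_grip in the frame of dock below 0.049 m and horizontal distance between cover_grip and dock below 0.005 m and angle between cover_grip's own z axis and vertical below 0.08 rad), for 0.2 s.
At the end, for the whole second after the job is handed in: the cover sits home on the housing (lower edge within 3 mm of the deck, within 5 mm of the block's centre, level within 0.08 rad), the gripper's fingers are still on it (over 2 N) and it is pressed against the counter with more than 4 N, and the lever is back at rest (under 0.1 rad) (all of step 3 and contact force between cover and counter above 4 N and contact force between the fingers and cover above 2 N and value of joint count_lever below 0.1 rad); the arm keeps its last pose, push and grip.
It fails at once if another thing on the bench is moved more than 30 mm (distance of any of varnish_tin, sanding_block, glue_bottle, hammer, brush, frame_slats, pencil_cup from where it was at the start of the episode above 0.03 m).
It fails at once if the tin, bottle or cup is knocked over (angle between any of varnish_tin, glue_bottle, pencil_cup's own z axis and vertical above 0.5 rad).
It also fails if it takes over 64 s, if anything falls off the work surface, if the arm or the gripper's body presses on something with over 40 N, if the wrist force passes 120 N, or if a joint passes its speed limit or range.

## Robot

A 6-joint arm with a two-finger parallel gripper is mounted at the origin on the work surface. World frame = base frame: x ahead of the robot, y to its left, z up, the work surface at z = 0. Lengths are in m, angles in degrees, forces in N, time in s.
With the tool pointing down it reaches from about 0.3 to 0.75 m from the base axis. Payload 8.5 kg.
Tool frame: the origin (TCP) lies on the mounting face of the last link; the fingertips stand 173 mm ahead of it and the grasp point (between the pads) lies 155 mm ahead of it (env.tips_ahead is the distance from the TCP to the fingertips, in m); x points along the fingers, z is the direction in which the jaws open and shut, and the axes are right-handed (so a half turn about x gives the same grasp; the last joint's range is limited). The gripper opens to 85 mm and grips with 20 to 120 N. Pads are 22 mm wide; open, the fingers measure 114 mm over their backs; the gripper's body (76 mm by 85 mm) begins 54 mm behind the grasp point. The pads swing forward as they close: fully open they stand 13 mm farther back than shut.
Start: joints at [54.7, 21.807, 74.336, -0, 83.858, -12.336], TCP at [0.215, 0.506, 0.405] pointing down, gripper open.
Joint ranges: [-178.18, 178.18], [-50.72, 133.34], [12.68, 142.11], [-81.47, 261.47], [9.98, 163.14], [-165.26, 165.26]. Speed limits (degrees/s): [136.94, 136.94, 180, 180, 180, 180].

## Interface

Orientations are given as a 3x3 rotation matrix whose columns are the frame's x, y, z axes.
In Python, from rig import env, optics gives the robot as it stands.
- The arm moves only by the shell command python3 -m inch 'ROWS' [FORCE]. ROWS is JSON, a list of rows, each a list of 3 entries, a list of its own where there are three numbers: the closure, from -1 (fully open) to 1 (shut), then the shift along the tool's x, y, z in units of 30 mm (1.0 is 30 mm), then the turn about the tool's x in units of 5 degrees (1.0 is 5 degrees). In form: [[hand, [x, y, z], yaw], ...]. A call has exactly 8 rows; each row shifts and turns the commanded pose from where the row before left it, along the tool's axes as they then stand; what a row does not reach is not made up. A row lasts 1/12 s, in which the tool goes at most 41.7 mm and 7.16 degrees, less where a joint would pass 70% of its speed; a pose out of reach is approached as far as the arm can. A call is refused whole if a number of a shift passes 1 or a number of a turn 1, either way. A call with a gripper value outside its range is refused whole. The fingers move at their own pace and stop on an object; FORCE is the grip in N (left out, the last holds). Time passes only in rows, so rows that do not move let the fingers close, or fill a call up. It gives the time, the measured TCP pose, the force and the opening at its end, in the units of the state.
- env.observe(): the state, without advancing time (a new reading comes with each control period).
- optics.get_image(name): name is "scene" or "top" or "wrist"; returns the picture (480x640x3 uint8, red, green, blue); there is no depth.
- optics.camera_params(name): a dict with "fx", "fy", "cx", "cy" (pixels), "xyz" and "rotation" of the camera in the world. Camera axes: x right, y down, z forward; pixel columns grow to the right and rows downward; lengths in m; the calibration is good to about 2 mm. The wrist camera is an equidistant fisheye: a pixel r from the principal point sees the ray r / f radians off the axis. A picture is of the moment at which its call begins: read the wrist's pose just before it. camera_params takes no time and is no camera call; for the wrist camera it gives the pose at the moment of the call.
- env.close_job(): hands the job in, once; it reports no verdict.
The state is a dict: "time_s": time; "q": joint angles; "qvel": joint speeds; "joint_efforts": joint torques, N m; "position": TCP position; "tool_rot": TCP orientation; "ft_force": force on the tool from outside, world axes, zero at the start; "wrist_torque": the same for the moment, N m; "grip_width": finger opening in m.
Only numpy, scipy, OpenCV 4.12 (cv2) and the standard library are available. Lean on these libraries where they do the work, as an engineer would, in place of code of your own. Each camera call takes 0.05 s, during which the arm holds its last target.

## Working session

There is one attempt and no reset: what is moved stays moved. The work goes in short steps, Python scripts to look and compute and a shell command to move; the robot and the scene stay as the last step left them, time stands still between calls to the robot, and variables do not carry over. Pictures are saved under pics/ and viewed, and the job is handed in when it is done.

```bash
ls; mkdir -p pics; python3 - <<'E'
from rig import env, optics
import cv2, numpy as np
np.set_printoptions(precision=4,suppress=True)
s=env.observe()
for k,v in s.items(): print(k,np.array(v))
for n in ("scene","top","wrist"):
    print(n,optics.camera_params(n))
for n in ("scene","top"):
    cv2.imwrite(f"pics/{n}0.png",optics.get_image(n)[:,:,::-1])
E
```

```text
pics
time_s 0.0
q [ 54.7012  21.8414  74.3858   0.0008  83.8588 -12.3354]
qvel [-0.0258  0.088  -0.0486 -0.0256 -0.1274 -0.0292]
joint_efforts [ -0.0003 -44.8463 -23.1275  -0.0002   0.0048   0.    ]
position [0.2145 0.5064 0.4041]
tool_rot [[-0.0009 -0.9208  0.3901]
 [-0.0012  0.3901  0.9208]
 [-1.      0.0003 -0.0015]]
ft_force [-0.4215 -0.1854  0.6909]
wrist_torque [0.0347 0.0246 0.0325]
grip_width 0.08552687588796264
scene {'fx': 465.4164644301606, 'fy': 465.4164644301606, 'cx': 312.6475361617015, 'cy': 244.96289676232516, 'xyz': array([ 0.9958, -0.2971,  0.9742]), 'rotation': array([[ 0.5918,  0.6883, -0.4196],
       [ 0.806 , -0.5088,  0.3024],
       [-0.0053, -0.5172, -0.8559]])}
top {'fx': 559.4902584348871, 'fy': 559.4902584348871, 'cx': 321.24856463283356, 'cy': 240.40334568079624, 'xyz': array([0.4175, 0.0328, 1.3566]), 'rotation': array([[-0.0149, -0.9956,  0.093 ],
       [-0.9998,  0.0134, -0.0172],
       [ 0.0159, -0.0932, -0.9955]])}
wrist {'fx': 371.64829954431775, 'fy': 371.64829954431775, 'cx': 314.0643425878424, 'cy': 244.33189970732414, 'xyz': array([0.153 , 0.5327, 0.3728]), 'rotation': array([[ 0.3897,  0.8877,  0.2452],
       [ 0.9209, -0.3752, -0.1053],
       [-0.0014,  0.2669, -0.9637]])}
```

View pics/top0.png

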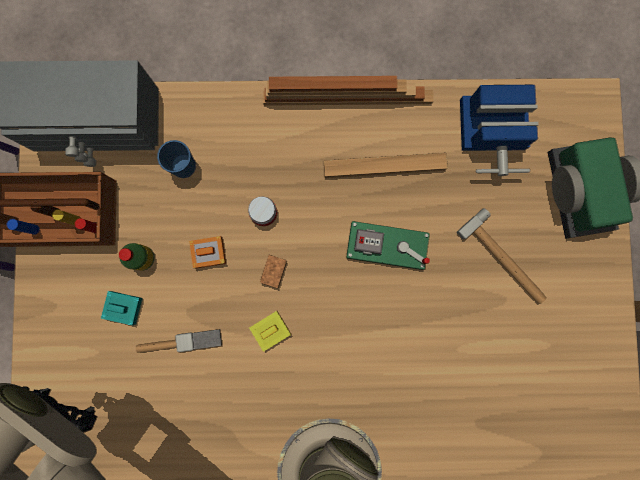

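View pics/scene0.png

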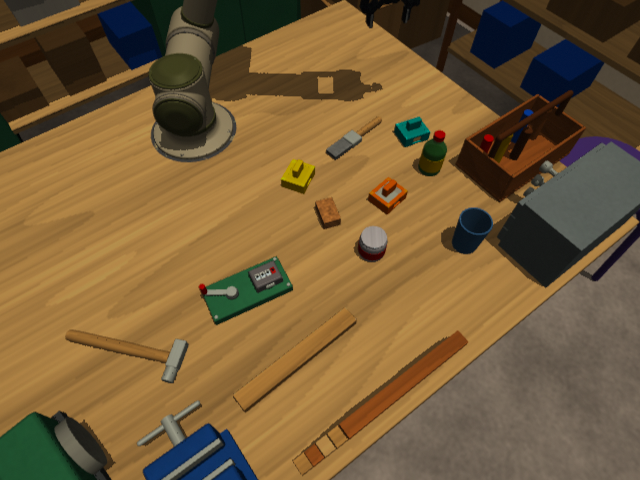

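The top view shows the counter at about (388,246), number block to its left, and the red peg at (426,261). The orange cover is at (207,252), with the tin at (262,211), cork at (273,272) and bottle at (137,257) around it. Next I'll measure these.

```bash
cat > h.py <<'E'
import numpy as np, cv2
from rig import env, optics
np.set_printoptions(precision=4,suppress=True)
def ray(n,p,P=None):
    P=P or optics.camera_params(n)
    d=np.array([(p[0]-P['cx'])/P['fx'],(p[1]-P['cy'])/P['fy'],1.0])
    return np.array(P['xyz']),np.array(P['rotation'])@d
def onz(n,p,z):
    o,d=ray(n,p); return (o+d*(z-o[2])/d[2])
def tri(p1,p2,n1='top',n2='scene'):
    o1,d1=ray(n1,p1);o2,d2=ray(n2,p2)
    d1/=np.linalg.norm(d1);d2/=np.linalg.norm(d2)
    t=np.linalg.lstsq(np.c_[d1,-d2],o2-o1,rcond=None)[0]
    a=o1+d1*t[0];b=o2+d2*t[1]; return (a+b)/2,np.linalg.norm(a-b)
def proj(n,X):
    P=optics.camera_params(n); c=np.array(P['rotation']).T@(np.array(X)-P['xyz'])
    return np.array([P['cx']+P['fx']*c[0]/c[2],P['cy']+P['fy']*c[1]/c[2]])
E
python3 - <<'E'
from h import *
t=cv2.imread('pics/top0.png');s=cv2.imread('pics/scene0.png')
a=cv2.resize(t[200:300,170:300],None,fx=4,fy=4,interpolation=cv2.INTER_CUBIC)
cv2.imwrite('pics/c1.png',a)
b=cv2.resize(t[210:280,335:445],None,fx=6,fy=6,interpolation=cv2.INTER_CUBIC)
cv2.imwrite('pics/c2.png',b)
cv2.imwrite('pics/c3.png',cv2.resize(s[150:330,190:420],None,fx=3,fy=3,interpolation=cv2.INTER_CUBIC))
for n,im in(('top',t),('scene',s)):
    h=cv2.cvtColor(im,cv2.COLOR_BGR2HSV)
    for name,lo,hi,k in(('green',(60,80,40),(90,255,255),1),('orange',(6,215,150),(14,255,255),1),('red',(0,170,70),(4,255,255),0)):
        m=cv2.inRange(h,lo,hi)
        if name=='red': m|=cv2.inRange(h,(176,170,70),(180,255,255))
        cs,_=cv2.findContours(m,cv2.RETR_EXTERNAL,cv2.CHAIN_APPROX_NONE)
        for c in cs:
            A=cv2.contourArea(c)
            if A<8: continue
            M=cv2.moments(c); r=cv2.minAreaRect(c)
            print(n,name,A,(round(M['m10']/M['m00'],1),round(M['m01']/M['m00'],1)),np.round(r[0],1),np.round(r[1],1),round(r[2],1))
E
```

```text
top green 873.5 (119.7, 307.6) [120.1 307.6] [33.6 28.9] 12.8
top green 2447.5 (384.4, 244.2) [387.6 245. ] [78.9 36.8] 8.6
top green 3518.5 (602.8, 182.2) [602.4 182. ] [88.5 44.9] 76.0
top red 15.5 (426.1, 260.1) [426. 260.] [4. 4.] 90.0
top red 101.5 (124.7, 254.2) [124.5 254.5] [11. 11.] 90.0
top red 79.5 (79.9, 223.4) [ 80. 223.] [10. 10.] 0.0
scene green 3417.5 (32.4, 453.4) [ 40. 446.] [80. 66.] 0.0
scene green 1746.0 (241.6, 293.4) [246.  288.1] [35.4 84.7] 65.8
scene green 569.0 (413.4, 130.4) [413.2 130.4] [24.8 29.4] 70.3
scene orange 92.0 (391.6, 196.0) [389.5 196.3] [17.8 31.1] 69.4
scene orange 110.0 (385.3, 184.3) [384. 186.] [ 9.8 23.3] 49.4
scene red 16.5 (201.5, 286.7) [201.3 286.8] [4.2 4.9] 45.0
scene red 15.5 (272.4, 269.8) [272.4 269.8] [5.4 3.6] 63.4
scene red 49.5 (488.5, 137.6) [488.5 137.5] [7. 9.] 90.0
scene red 53.0 (439.6, 134.3) [439.5 135.5] [9. 9.] 90.0
```

```bash
python3 -c "
import cv2,numpy as np
a=cv2.imread('pics/c1.png');b=cv2.imread('pics/c2.png');print(a.shape,b.shape)
cv2.imwrite('pics/c12.png',np.vstack([np.pad(a[:400],((0,0),(0,140),(0,0)))[:, :660] if a.shape[1]<660 else a,b])[:,:, :][:820])
"
```

```text
(400, 520, 3) (420, 660, 3)
```

View pics/c1.png

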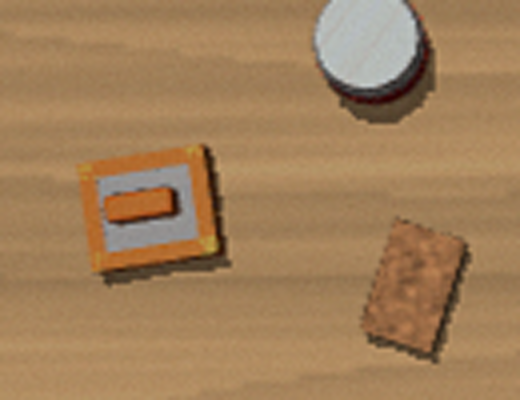

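View pics/c2.png

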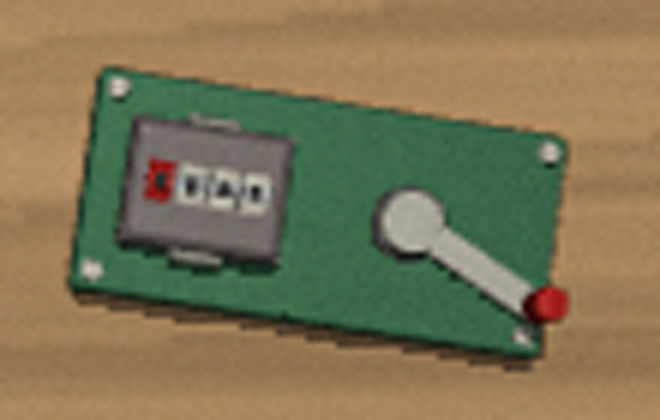

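View pics/c3.png

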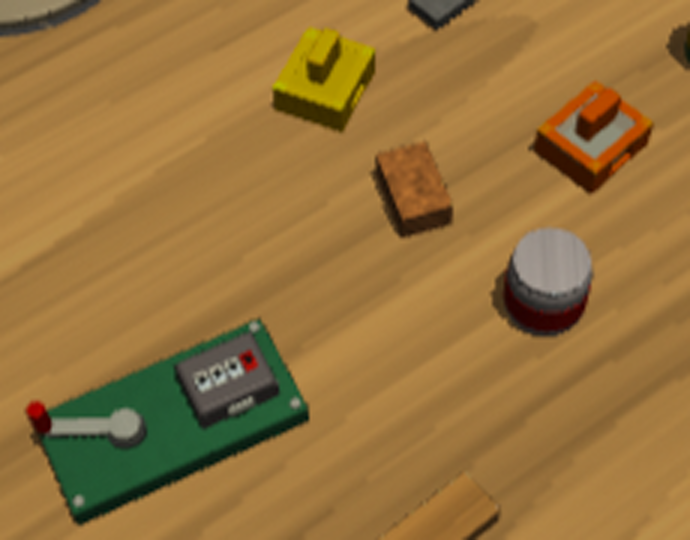

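```bash
cat > m.py <<'E'
from h import *
def crop(p,k,off): return (np.array(p)+.5)/k-.5+np.array(off)
c=[onz('top',crop(p,6,(335,210)),.025)[:2] for p in((103,68),(567,135),(540,352),(72,284))]
def rectinfo(c,n):
    c=np.array(c); e=[np.linalg.norm(c[i]-c[(i+1)%4]) for i in range(4)]
    d=(c[0]-c[1])+(c[3]-c[2]) ; d2=(c[0]-c[3])+(c[1]-c[2])
    print(n,'ctr',c.mean(0),'edges',np.array(e),'long dir',np.degrees(np.arctan2(d[1],d[0])),'short',np.degrees(np.arctan2(d2[1],d2[0])))
    return c.mean(0)
rectinfo(c,'counter')
b=[onz('top',crop(p,6,(335,210)),.049)[:2] for p in((137,118),(293,140),(280,258),(122,238))]
rectinfo(b,'block')
o=[onz('top',crop(p,4,(170,200)),.031)[:2] for p in((80,167),(205,147),(217,250),(95,272))]
rectinfo(o,'cover')
r=[onz('top',crop(p,4,(170,200)),.061)[:2] for p in((103,195),(169,186),(173,206),(106,216))]
rectinfo(r,'rib')
print('peg',onz('top',(426.1,260.3),.065),tri((426.1,260.1),(201.3,285.5)))
print('pivot',onz('top',crop((412,219),6,(335,210)),.035))
E
python3 m.py
```

```text
counter ctr [ 0.53   -0.1499] edges [0.1877 0.0877 0.1881 0.0875] long dir 80.9532181028743 short -9.0974200640842
block ctr [ 0.5368 -0.1026] edges [0.0618 0.0468 0.0623 0.0476] long dir 81.57855940443643 short -7.996534097513659
cover ctr [0.5178 0.2809] edges [0.0747 0.0617 0.0728 0.063 ] long dir 98.94167538674907 short 7.569427865205875
rib ctr [0.5203 0.282 ] edges [0.0383 0.0119 0.039  0.0123] long dir 97.41373989095838 short 9.862582329221317
peg [ 0.4886 -0.2319  0.065 ] (array([ 0.4892, -0.2315,  0.0653]), np.float64(0.0007573860535130666))
pivot [ 0.5248 -0.1847  0.035 ]
```

```bash
python3 -c "
from rig import env;print(env.tips_ahead)"; python3 -m inch '[[0.2,[0,0,0],1],[0.2,[0,0,0],1],[0.2,[0,0,0],1],[0.2,[0,0,0],1],[0.2,[0,0,0],1],[0.2,[0,0,0],1],[0.2,[0,0,0],1],[0.2,[0,0,0],1]]' 40;  python3 -m inch '[[0.2,[0,0,0],1],[0.2,[0,0,0],1],[0.2,[0,0,0],1],[0.2,[0,0,0],1],[0.2,[0,0,0],1],[0.2,[0,0,0],1],[0.2,[0,0,0],1],[0.2,[0,0,0],0.2]]'
cat > go.py <<'E'
from h import *; import sys
# how far to target TCP x y z, jaw-angle (deg), in tool units
s=env.observe(); R=np.array(s['tool_rot']); p=np.array(s['position'])
t=np.array([float(v) for v in sys.argv[1:4]])
a=np.degrees(np.arctan2(R[1,2],R[0,2]))
print('t',s['time_s'],'p',p,'ang',a,'F',np.array(s['ft_force']),'w',s['grip_width'])
print('units',R.T@(t-p)/.03, 'turn', (a-float(sys.argv[4]))/5 if len(sys.argv)>4 else '')
E
python3 go.py .489 -.2325 .40 -9
```

```text
0.1734
time_s: 0.77
position: [0.2146, 0.5064, 0.4044]
tool_rot: [[-0.001, -0.451, 0.893], [-0.001, 0.893, 0.451], [-1.0, -0.0, -0.001]]
ft_force: [-0.0, -0.4, -0.5]
grip_width: 0.0343
time_s: 1.43
position: [0.2146, 0.5064, 0.4044]
tool_rot: [[-0.0, 0.159, 0.987], [-0.001, 0.987, -0.159], [-1.0, -0.001, -0.0]]
ft_force: [0.9, 0.3, -0.6]
grip_width: 0.0344
t 1.4333 p [0.2146 0.5064 0.4044] ang -9.16302401343596 F [ 0.8554  0.3494 -0.6385] w 0.03438156246283803
units [  0.1574 -22.8585  12.9529] turn -0.03260480268719199
```

```bash

python3 -m inch '[[0.2,[0,-0.95,0.54],0],[0.2,[0,-0.95,0.54],0],[0.2,[0,-0.95,0.54],0],[0.2,[0,-0.95,0.54],0],[0.2,[0,-0.95,0.54],0],[0.2,[0,-0.95,0.54],0],[0.2,[0,-0.95,0.54],0],[0.2,[0,-0.95,0.54],0]]'
python3 -m inch '[[0.2,[0,-0.95,0.54],0],[0.2,[0,-0.95,0.54],0],[0.2,[0,-0.95,0.54],0],[0.2,[0,-0.95,0.54],0],[0.2,[0,-0.95,0.54],0],[0.2,[0,-0.95,0.54],0],[0.2,[0,-0.95,0.54],0],[0.2,[0,-0.95,0.54],0]]'
python3 -m inch '[[0.2,[0,-0.95,0.54],0],[0.2,[0,-0.95,0.54],0],[0.2,[0,-0.95,0.54],0],[0.2,[0,-0.95,0.54],0],[0.2,[0,-0.95,0.54],0],[0.2,[0,-0.95,0.54],0],[0.2,[0,-0.95,0.54],0],[0.2,[0,-0.95,0.54],0]]'
python3 go.py .489 -.2325 .27 -9
python3 - <<'E'
from h import *
print(optics.camera_params('wrist'))
cv2.imwrite('pics/w1.png',optics.get_image('wrist')[:,:,::-1])
E
```

```text
time_s: 2.1
position: [0.3071, 0.2595, 0.4047]
tool_rot: [[-0.0, 0.153, 0.988], [-0.0, 0.988, -0.153], [-1.0, -0.0, -0.0]]
ft_force: [-0.3, 1.1, 0.6]
grip_width: 0.0343
time_s: 2.77
position: [0.3997, 0.0139, 0.4047]
tool_rot: [[0.0, 0.154, 0.988], [0.0, 0.988, -0.154], [-1.0, 0.0, 0.0]]
ft_force: [1.3, 0.1, -0.5]
grip_width: 0.0343
time_s: 3.43
position: [0.4923, -0.2315, 0.4045]
tool_rot: [[-0.0, 0.154, 0.988], [0.0, 0.988, -0.154], [-1.0, 0.0, -0.0]]
ft_force: [-0.2, -0.1, 0.3]
grip_width: 0.0339
t 3.4333 p [ 0.4923 -0.2315  0.4045] ang -8.855060391672653 F [-0.2342 -0.0671  0.3417] w 0.03387338304670617
units [ 4.4834 -0.0517 -0.1022] turn 0.02898792166546933
{'fx': 371.64829954431775, 'fy': 371.64829954431775, 'cx': 314.0643425878424, 'cy': 244.33189970732414, 'xyz': array([ 0.5036, -0.1646,  0.3732]), 'rotation': array([[ 0.9882, -0.1477, -0.0416],
       [-0.1534, -0.9523, -0.2638],
       [-0.0007,  0.2671, -0.9637]])}
```

View pics/w1.png

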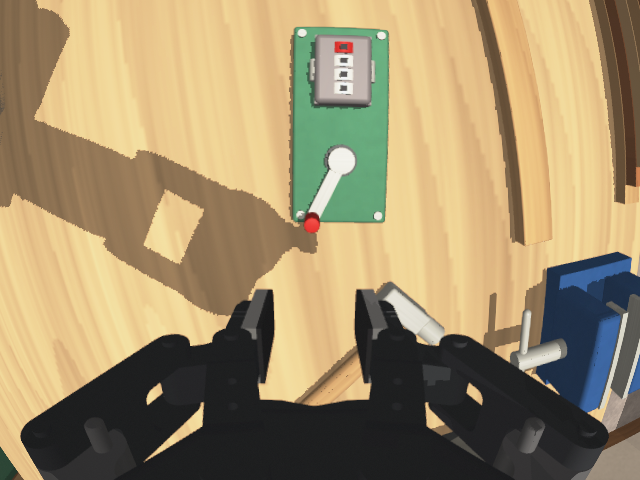

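The wrist view shows the peg at (312,226), the pivot at (342,160), and the deck corners at (294,28), (388,31), (385,222) and (292,222). I'll cross-check these against the top view.

```bash
cat >> h.py <<'E'
def wray(p,P):
    v=np.array([p[0]-P['cx'],p[1]-P['cy']]);r=np.linalg.norm(v);th=r/P['fx']
    d=np.array([*(v/r*np.sin(th)),np.cos(th)]); return np.array(P['xyz']),np.array(P['rotation'])@d
def wz(p,z,P):
    o,d=wray(p,P);return o+d*(z-o[2])/d[2]
E
python3 - <<'E'
from h import *
P=optics.camera_params('wrist')
c=[wz(p,.025,P)[:2] for p in((294,28),(388,31),(385,221.5),(292.5,221.5))]; c=np.array(c);print(c.mean(0),c)
d=c[0]+c[1]-c[2]-c[3];print(np.degrees(np.arctan2(d[1],d[0])))
b=np.array([wz(p,.044,P)[:2] for p in((316,35),(371,37),(370,105.5),(314.5,105))]);print('block',b.mean(0),b)
print('peg',wz((311.5,223),.065,P),'piv',wz((341.5,159),.035,P))
E
```

```text
[ 0.5325 -0.155 ] [[ 0.5043 -0.0565]
 [ 0.5911 -0.0707]
 [ 0.5614 -0.2533]
 [ 0.4732 -0.2396]]
80.57190617092346
block [ 0.5405 -0.1081] [[ 0.5223 -0.0725]
 [ 0.5701 -0.0805]
 [ 0.5589 -0.1432]
 [ 0.5109 -0.1361]]
peg [ 0.4926 -0.2353  0.065 ] piv [ 0.5275 -0.1874  0.035 ]
```

```bash

python3 go.py .4905 -.2335 .213 -9.2
python3 -m inch '[[0.2,[0.8,-0.02,0],0],[0.2,[0.8,-0.02,0],0],[0.2,[0.8,-0.02,0],0],[0.2,[0.8,-0.02,0],0],[0.2,[0.8,0,0],0],[0.2,[0.8,0,0],0],[0.2,[0.8,0,0],0],[0.2,[0.6,0,0],0]]'
python3 - <<'E'
from h import *
cv2.imwrite('pics/w2.png',optics.get_image('wrist')[:,:,::-1])
E
python3 go.py .4905 -.2335 .213 -9.2
```

```text
t 3.4833 p [ 0.4937 -0.2361  0.4038] ang -9.025354635354201 F [-2.2268 -3.9736 -1.6222] w 0.033728697997842054
units [ 6.3608  0.0806 -0.1221] turn 0.03492907292915959
time_s: 4.15
position: [0.4914, -0.2319, 0.2168]
tool_rot: [[-0.002, 0.154, 0.988], [0.001, 0.988, -0.154], [-1.0, 0.001, -0.002]]
ft_force: [0.2, 0.1, -0.4]
grip_width: 0.0341
t 4.2 p [ 0.4909 -0.2317  0.2141] ang -8.86020882234196 F [-1.5896  0.5057 -2.9129] w 0.03404520436295997
units [ 0.0356 -0.063  -0.0026] turn 0.06795823553160787
```

View pics/w2.png

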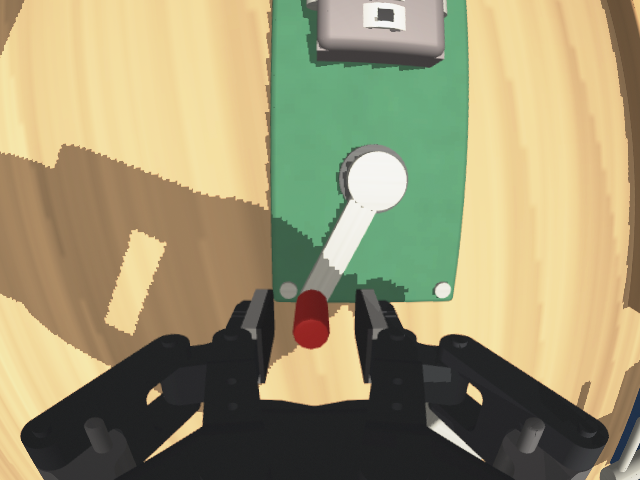

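The peg sits between the jaws, top at (311,333). I'll swing it towards +x, which is tool +z.

```bash

python3 -m inch '[[0.2,[0,-0.05,0.35],0],[0.2,[0,-0.05,0.35],0],[0.2,[0,-0.05,0.35],0],[0.2,[0,0,0.3],0],[0.2,[0,0,0.25],0],[0.2,[0,0.05,0.2],0],[0.2,[0,0.05,0.15],0],[0.2,[0,0,0.1],0]]'
python3 - <<'E'
from h import *
s=env.observe();P=optics.camera_params('wrist')
cv2.imwrite('pics/w3.png',optics.get_image('wrist')[:,:,::-1])
print(s['position'],s['ft_force'],P['xyz'])
E
python3 go.py .4905 -.2335 .213 -9.2
```

```text
time_s: 4.87
position: [0.5522, -0.2428, 0.2188]
tool_rot: [[-0.002, 0.155, 0.988], [0.001, 0.988, -0.155], [-1.0, 0.001, -0.002]]
ft_force: [-15.2, -0.6, 5.1]
grip_width: 0.0341
[ 0.5522 -0.2428  0.2188] [-15.2157  -0.6418   5.0596] [ 0.5634 -0.1759  0.1875]
t 4.9167 p [ 0.552  -0.2429  0.2187] ang -8.901075681476085 F [-6.2572  0.9907  3.8064] w 0.03401001853857741
units [ 0.1976 -0.0086 -2.0743] turn 0.059784863704782865
```

View pics/w3.png

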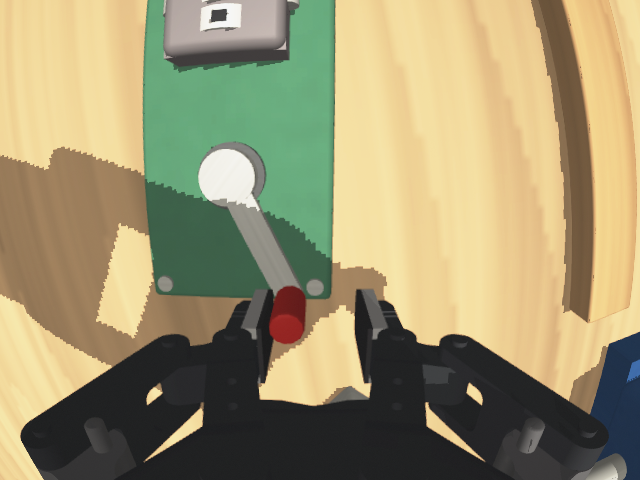

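```bash

python3 - <<'E'
from h import *
P=optics.camera_params('wrist')
a=wz((287,329),.065,P);b=wz((227,176),.036,P);print(a,b)
d=(a-b)[:2];print(np.linalg.norm(d),np.degrees(np.arctan2(d[1],d[0]))+99)
E
```

```text
[ 0.5425 -0.2402  0.065 ] [ 0.525  -0.1827  0.036 ]
0.0600395200381523 25.90874414258603
```

The lever reads 0.90 rad, and the push force of 6–15 N exceeds the spring's, so it is at the stop. I'll press briefly more, then let it return and lift.

```bash

python3 -m inch '[[0.2,[0,0,0.07],0],[0.2,[0,0,0],0],[0.2,[0,0,-0.3],0],[0.2,[0,0,-0.4],0],[0.2,[0,0,-0.4],0],[0.2,[0,0,-0.4],0],[0.2,[0,0,-0.4],0],[0.2,[0,0,-0.3],0]]'
python3 -m inch '[[0,[0,0,0],0],[0,[-0.3,0,0],0],[-0.2,[-0.8,0,0],0],[-0.2,[-1,0,0],0],[-0.2,[-1,0,0],0],[-0.2,[-1,0,0],0],[-0.2,[-1,0,0],0],[-0.2,[-1,0,0],0]]'
python3 - <<'E'
from h import *
s=env.observe();P=optics.camera_params('wrist')
cv2.imwrite('pics/w4.png',optics.get_image('wrist')[:,:,::-1])
print(s['position'],s['ft_force'],P)
import pickle;pickle.dump(P,open('P4.pkl','wb'))
E
python3 go.py .519 .281 .404 8.3
```

```text
time_s: 5.58
position: [0.4885, -0.2329, 0.219]
tool_rot: [[0.001, 0.156, 0.988], [0.0, 0.988, -0.156], [-1.0, 0.0, 0.001]]
ft_force: [0.2, -0.1, -0.0]
grip_width: 0.034
time_s: 6.25
position: [0.4893, -0.233, 0.4044]
tool_rot: [[0.002, 0.155, 0.988], [-0.001, 0.988, -0.155], [-1.0, -0.001, 0.002]]
ft_force: [-0.1, -0.2, 0.1]
grip_width: 0.0508
[ 0.4893 -0.233   0.4044] [-0.0582 -0.1928  0.0923] {'fx': 371.64829954431775, 'fy': 371.64829954431775, 'cx': 314.0643425878424, 'cy': 244.33189970732414, 'xyz': array([ 0.5007, -0.1662,  0.3731]), 'rotation': array([[ 0.9879, -0.1496, -0.0401],
       [-0.1549, -0.9518, -0.2649],
       [ 0.0014,  0.2679, -0.9634]])}
t 6.3 p [ 0.4896 -0.2331  0.4104] ang -8.92636498300879 F [ 0.5197 -0.6189  5.4207] w 0.05129982214889703
units [ 0.1    17.0824 -1.6931] turn -3.4452729966017586
```

View pics/w4.png

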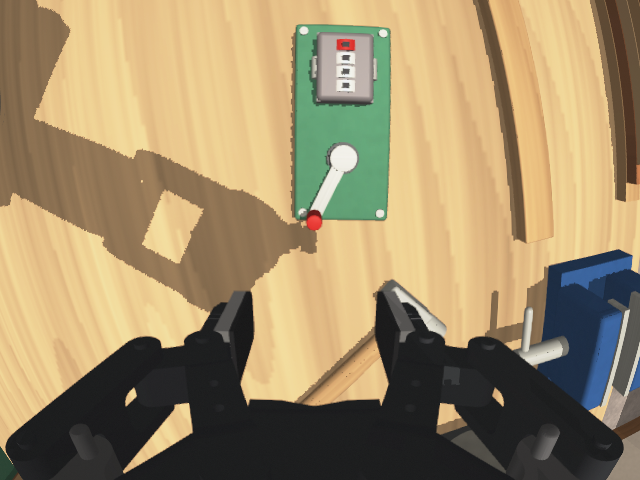

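```bash

python3 -m inch '[[-0.2,[0,0.95,-0.09],0],[-0.2,[0,0.95,-0.09],0],[-0.2,[0,0.95,-0.09],0],[-0.2,[0,0.95,-0.09],0],[-0.2,[0,0.95,-0.09],0],[-0.2,[0,0.95,-0.09],0],[-0.2,[0,0.95,-0.09],0],[-0.2,[0,0.95,-0.09],0]]'
python3 -m inch '[[-0.2,[0,0.95,-0.09],0],[-0.2,[0,0.95,-0.09],0],[-0.2,[0,0.95,-0.09],0],[-0.2,[0,0.95,-0.09],0],[-0.2,[0,0.95,-0.09],0],[-0.2,[0,0.95,-0.09],0],[-0.2,[0,0.95,-0.09],0],[-0.2,[0,0.6,-0.09],0]]'
python3 -m inch '[[-0.2,[0,0,0],-0.9],[-0.2,[0,0,0],-0.9],[-0.2,[0,0,0],-0.9],[-0.2,[0,0,0],-0.75],[-0.2,[0,0,0],0],[-0.2,[0,0,0],0],[-0.2,[0,0,0],0],[-0.2,[0,0,0],0]]'
python3 - <<'E'
from h import *
s=env.observe();P=optics.camera_params('wrist')
cv2.imwrite('pics/w5.png',optics.get_image('wrist')[:,:,::-1])
print(s['position'],s['ft_force'],P['xyz'])
import pickle;pickle.dump(P,open('P5.pkl','wb'))
E
python3 go.py .519 .281 .404 8.3
```

```text
time_s: 6.97
position: [0.5035, -0.0031, 0.4026]
tool_rot: [[0.002, 0.156, 0.988], [-0.0, 0.988, -0.156], [-1.0, 0.0, 0.002]]
ft_force: [0.5, -0.6, -1.0]
grip_width: 0.0513
time_s: 7.63
position: [0.5159, 0.2162, 0.4024]
tool_rot: [[0.001, 0.154, 0.988], [0.001, 0.988, -0.154], [-1.0, 0.001, 0.001]]
ft_force: [-0.4, -0.1, 0.8]
grip_width: 0.0511
time_s: 8.3
position: [0.5159, 0.2136, 0.4019]
tool_rot: [[0.0, -0.143, 0.99], [0.0, 0.99, 0.143], [-1.0, 0.0, 0.0]]
ft_force: [0.2, -0.3, -0.2]
grip_width: 0.0512
[0.5159 0.2136 0.4019] [ 0.24   -0.3214 -0.1835] [0.507  0.2805 0.3706]
t 8.35 p [0.5159 0.2135 0.4019] ang 8.226090330707699 F [ 0.5015 -0.0128  0.5326] w 0.05129542154459097
units [-0.0708  2.2114  0.4253] turn -0.014781933858460406
```

View pics/w5.png

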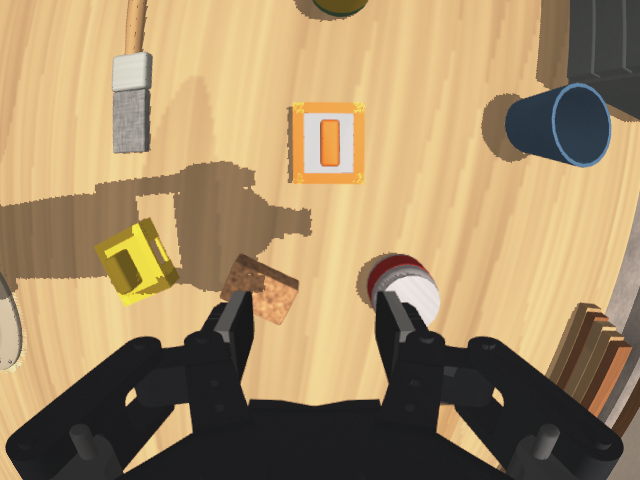

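The wrist view shows the cover with corners at about (293,103), (364,102), (365,183) and (293,183). The rib is at about (330,143), aligned with the jaws. I'll compute the cover and refine the counter from w4.

```bash

cat > m2.py <<'E'
from h import *
import pickle
P=pickle.load(open('P5.pkl','rb'));im=cv2.imread('pics/w5.png')
h=cv2.cvtColor(im,cv2.COLOR_BGR2HSV)
def ang(c):
    d=c[0]+c[1]-c[2]-c[3];return np.degrees(np.arctan2(d[1],d[0]))
def info(n,c): print(n,c.mean(0),'yaw',ang(c)-90,'edges',[round(np.linalg.norm(c[i]-c[i-1]),4) for i in range(4)])
m=cv2.inRange(h,(8,150,180),(22,255,255));m[:90]=0;m[200:]=0;m[:,:280]=0;m[:,380:]=0
q=cv2.resize(im[90:200,270:390],None,fx=5,fy=5,interpolation=cv2.INTER_CUBIC);cv2.imwrite('pics/q5.png',q)
P4=pickle.load(open('P4.pkl','rb'));im4=cv2.imread('pics/w4.png')
q=cv2.resize(im4[15:225,280:400],None,fx=3.5,fy=3.5,interpolation=cv2.INTER_CUBIC);cv2.imwrite('pics/q4.png',q)
E
python3 m2.py
```

```text
(no output)
```

View pics/q5.png

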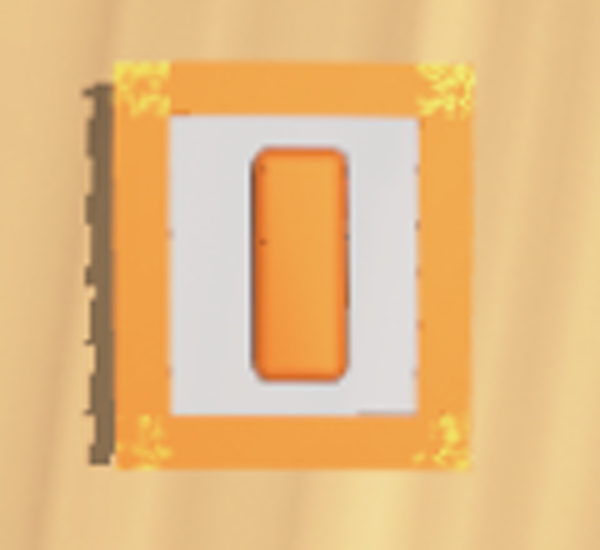

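View pics/q4.png

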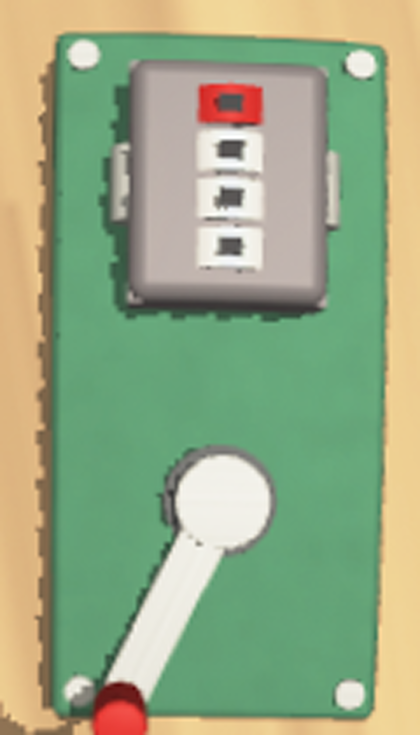

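```bash

cat >> m2.py <<'E'
def cr(p,k,off): return (np.array(p)+.5)/k-.5+np.array(off)
f=lambda pts,z,P,k,off: np.array([wz(cr(p,k,off),z,P)[:2] for p in pts])
info('cover',f(((114,61),(474,63),(471,470),(116,468)),.031,P,5,(270,90)))
info('rib',f(((250,147),(348,147),(349,382),(250,382)),.061,P,5,(270,90)))
info('counter',f(((56,34),(386,46),(371,718),(52,718)),.025,P4,3.5,(280,15)))
info('block',f(((130,62),(328,67),(326,308),(128,302)),.043,P4,3.5,(280,15)))
E
python3 m2.py;python3 go.py .519 .281 .404 8.3
```

```text
cover [0.5198 0.2838] yaw 8.36441507148659 edges [np.float64(0.0748), np.float64(0.0649), np.float64(0.0751), np.float64(0.0652)]
rib [0.5195 0.2835] yaw 8.568389356787591 edges [np.float64(0.0392), np.float64(0.0161), np.float64(0.0393), np.float64(0.0164)]
counter [ 0.5305 -0.149 ] yaw -9.48788071431737 edges [np.float64(0.1882), np.float64(0.0887), np.float64(0.1872), np.float64(0.088)]
block [ 0.5388 -0.1015] yaw -9.573836063406787 edges [np.float64(0.0638), np.float64(0.0502), np.float64(0.0646), np.float64(0.0498)]
t 8.35 p [0.5159 0.2135 0.4019] ang 8.226090330707699 F [ 0.5015 -0.0128  0.5326] w 0.05129542154459097
units [-0.0708  2.2114  0.4253] turn -0.014781933858460406
```

```bash

python3 go.py .5196 .2836 .209 8.4
python3 -m inch '[[-0.2,[0,0.6,0.1],0],[-0.2,[0.4,0.6,0.11],0],[-0.2,[0.9,0.6,0.12],0],[-0.2,[0.9,0.5,0.12],0],[-0.2,[0.9,0,0],0],[-0.2,[0.9,0,0],0],[-0.2,[0.7,0,0],0],[-0.2,[0.4,0,0],0]]'
python3 go.py .5196 .2836 .209 8.4
```

```text
t 8.35 p [0.5159 0.2135 0.4019] ang 8.226090330707699 F [ 0.5015 -0.0128  0.5326] w 0.05129542154459097
units [6.4292 2.2941 0.4557] turn -0.03478193385846033
time_s: 9.02
position: [0.5188, 0.2837, 0.2461]
tool_rot: [[-0.004, -0.143, 0.99], [-0.001, 0.99, 0.143], [-1.0, -0.001, -0.004]]
ft_force: [-0.4, -0.5, -0.2]
grip_width: 0.0514
t 9.0167 p [0.5188 0.2837 0.2461] ang 8.245449265711857 F [-0.4145 -0.5188 -0.2428] w 0.05137399927220865
units [ 1.2357 -0.0052  0.0291] turn -0.030910146857628717
```

```bash

python3 -m inch '[[-0.2,[0,0,0.02],0],[-0.2,[0.4,0,0],0],[-0.2,[0.4,0,0],0],[-0.2,[0.2,0,0],0],[-0.2,[0.1,0,0],0],[-0.2,[0,0,0],0],[-0.2,[0,0,0],0],[-0.2,[0,0,0],0]]'
python3 go.py .5196 .2836 .209 8.4
python3 - <<'E'
from h import *
cv2.imwrite('pics/w6.png',optics.get_image('wrist')[:,:,::-1])
E
```

```text
time_s: 9.68
position: [0.52, 0.2839, 0.2165]
tool_rot: [[0.001, -0.144, 0.99], [0.0, 0.99, 0.144], [-1.0, 0.0, 0.001]]
ft_force: [-0.1, -0.1, 0.1]
grip_width: 0.0512
t 9.6833 p [0.52   0.2839 0.2165] ang 8.279078255131243 F [-0.1122 -0.0896  0.0831] w 0.0512136165887971
units [ 0.2512 -0.0065 -0.0149] turn -0.024184348973751567
```

View pics/w6.png

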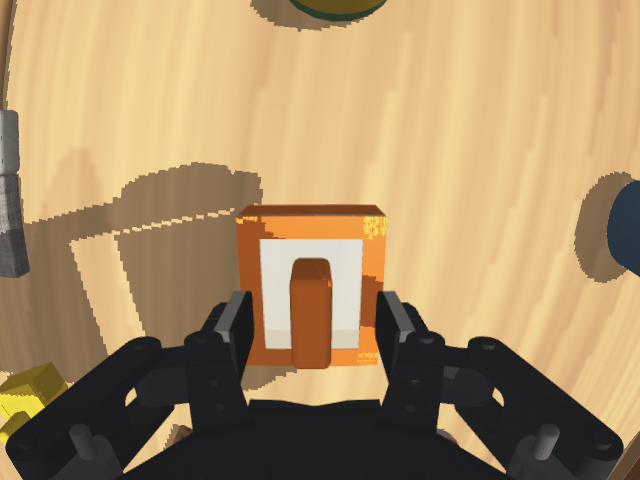

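The rib at (311,310) lies between the jaws. I'll lower slightly and grip.

```bash

python3 -m inch '[[-0.2,[0.2,0,-0.01],0],[-0.2,[0,0,0],0],[1,[0,0,0],0],[1,[0,0,0],0],[1,[0,0,0],0],[1,[0,0,0],0],[1,[0,0,0],0],[1,[0,0,0],0]]' 90
python3 go.py .5196 .2836 .209 8.4
python3 - <<'E'
from h import *
cv2.imwrite('pics/w7.png',optics.get_image('wrist')[:,:,::-1])
E
```

```text
time_s: 10.4
position: [0.5195, 0.2838, 0.2099]
tool_rot: [[0.0, -0.144, 0.99], [0.0, 0.99, 0.144], [-1.0, 0.0, 0.0]]
ft_force: [-1.0, 0.2, 2.5]
grip_width: 0.0143
t 10.4 p [0.5195 0.2838 0.2099] ang 8.287602068422467 F [-1.0204  0.2166  2.4762] w 0.014302331785769748
units [ 0.0307 -0.006   0.001 ] turn -0.022479586315506596
```

View pics/w7.png

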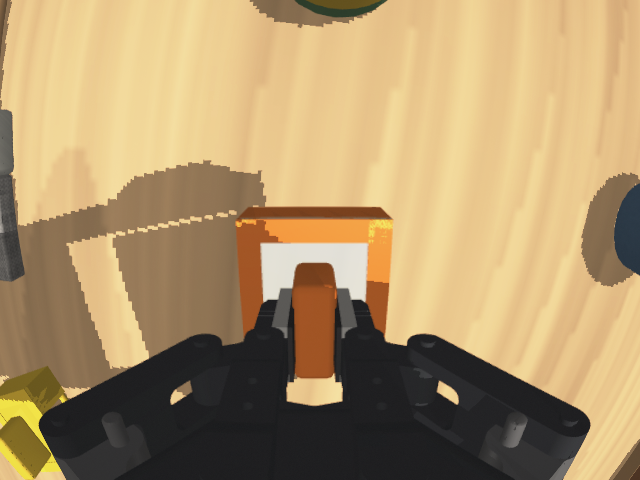

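```bash

python3 -m inch '[[1,[-0.3,0,0],0],[1,[-0.6,0,0],0],[1,[-0.8,0,0],0],[1,[-0.8,0,0],0],[1,[-0.8,0,0],0],[1,[-0.7,0,0],0],[1,[-0.4,0,0],0],[1,[0,0,0],0]]'
python3 -m inch '[[1,[0,0,0],0.9],[1,[0,0,0],0.9],[1,[0,0,0],0.9],[1,[0,0,0],0.85],[1,[0,0,0],0],[1,[0,0,0],0],[1,[0,0,0],0],[1,[0,0,0],0]]'
python3 go.py .538 -.102 .33 -9.5
```

```text
time_s: 11.12
position: [0.5195, 0.2838, 0.3451]
tool_rot: [[0.005, -0.144, 0.99], [0.002, 0.99, 0.144], [-1.0, 0.001, 0.006]]
ft_force: [0.4, 0.3, -0.4]
grip_width: 0.0142
time_s: 11.78
position: [0.5195, 0.2838, 0.3415]
tool_rot: [[-0.0, 0.163, 0.987], [-0.0, 0.987, -0.163], [-1.0, -0.0, -0.0]]
ft_force: [0.7, -0.3, -1.1]
grip_width: 0.0143
t 11.7833 p [0.5195 0.2838 0.3415] ang -9.376392010804722 F [ 0.7119 -0.3324 -1.0934] w 0.014263221811238177
units [  0.3839 -12.5865   2.7037] turn 0.024721597839055677
```

```bash

python3 -m inch '[[1,[0,-0.6,0.13],0],[1,[0,-0.9,0.19],0],[1,[0,-0.9,0.19],0],[1,[0,-0.9,0.19],0],[1,[0,-0.9,0.19],0],[1,[0,-0.9,0.19],0],[1,[0,-0.9,0.19],0],[1,[0,-0.9,0.19],0]]'
python3 -m inch '[[1,[0,-0.9,0.19],0],[1,[0,-0.9,0.19],0],[1,[0,-0.9,0.19],0],[1,[0,-0.9,0.19],0],[1,[0,-0.8,0.18],0],[1,[0,-0.7,0.15],0],[1,[0,-0.4,0.1],0],[1,[0,-0.19,0.05],0]]'
python3 -m inch '[[1,[0,0,0],0],[1,[0,0,0],0],[1,[0,0,0],0],[1,[0,0,0],0],[1,[0,0,0],0],[1,[0,0,0],0],[1,[0,0,0],0],[1,[0,0,0],0]]'
python3 go.py .538 -.102 .28 -9.5
python3 - <<'E'
from h import *
import pickle;pickle.dump(optics.camera_params('wrist'),open('P8.pkl','wb'))
for n in('wrist','top','scene'):
  cv2.imwrite(f'pics/{n}8.png',optics.get_image(n)[:,:,::-1])
a=cv2.imread('pics/top8.png')[160:300,320:460];b=cv2.imread('pics/scene8.png')[200:340,180:320]
cv2.imwrite('pics/ts8.png',np.hstack([cv2.resize(x,(400,400),interpolation=cv2.INTER_CUBIC) for x in(a,b)]))
E
```

```text
time_s: 12.45
position: [0.5285, 0.0711, 0.3418]
tool_rot: [[0.0, 0.163, 0.987], [-0.0, 0.987, -0.163], [-1.0, 0.0, 0.0]]
ft_force: [0.9, -0.3, -0.4]
grip_width: 0.0143
time_s: 13.12
position: [0.5374, -0.1035, 0.3416]
tool_rot: [[0.0, 0.165, 0.986], [-0.0, 0.986, -0.165], [-1.0, -0.0, 0.0]]
ft_force: [-0.6, 0.2, -0.6]
grip_width: 0.0139
time_s: 13.78
position: [0.5373, -0.1019, 0.3417]
tool_rot: [[-0.0, 0.164, 0.986], [0.0, 0.986, -0.164], [-1.0, -0.0, -0.0]]
ft_force: [-0.5, 0.2, -0.2]
grip_width: 0.0143
t 13.7833 p [ 0.5373 -0.1019  0.3417] ang -9.44812580748508 F [-0.4996  0.1743 -0.1857] w 0.014305458773190756
units [2.0577 0.002  0.0227] turn 0.010374838502983864
```

View pics/wrist8.png

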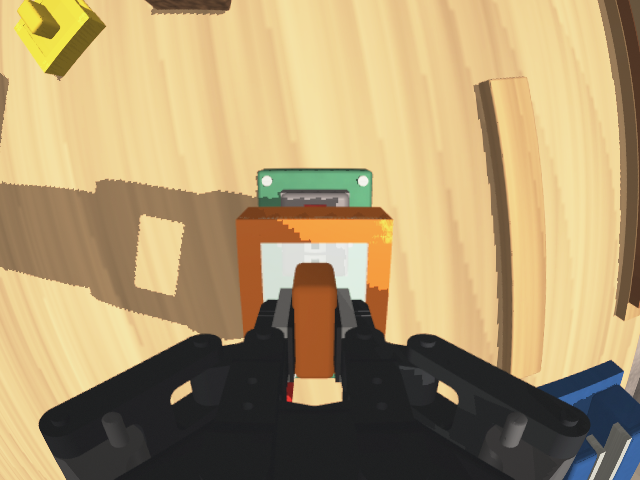

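View pics/ts8.png

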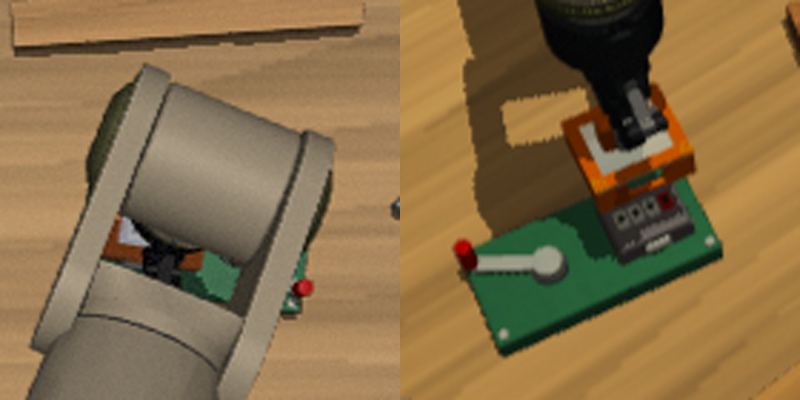

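```bash

python3 - <<'E'
from h import *
import pickle;P=pickle.load(open('P8.pkl','rb'))
im=cv2.imread('pics/wrist8.png');cv2.imwrite('pics/q8.png',cv2.resize(im[160:260,225:405],None,fx=4,fy=4,interpolation=cv2.INTER_CUBIC))
E
```

```text
(no output)
```

View pics/q8.png

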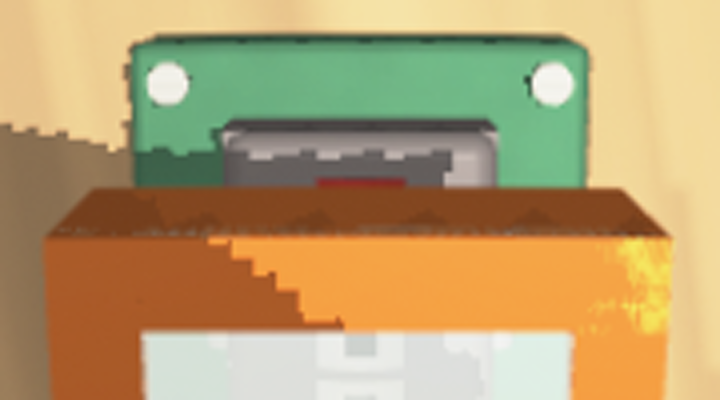

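```bash

python3 - <<'E'
from h import *
import pickle;P=pickle.load(open('P8.pkl','rb'))
R=np.array(env.observe()['tool_rot']);p=np.array([.5373,-.1019])
ex=R[:2,2];ey=R[:2,1]
print(optics.camera_params('wrist')['xyz']-P['xyz'])
for n,pts,z in(('coverTop',((45,237),(672,237)),.163),('coverBot',((97,189),(624,189)),.132),('deck',((133,44),(588,44)),.025),('blockbase',((224,121),(496,121)),.025),('deckR',((133,150),(586,150)),.025),('blkside',((224,170),(497,170)),.047)):
    w=[wz((np.array(q)+.5)/4-.5+(225,160),z,P)[:2]-p for q in pts]
    print(n,[np.array([v@ex,v@ey])*1000 for v in w],'mid',(w[0]+w[1])/2@ex*1000,'w',np.linalg.norm(w[0]-w[1]))
E
```

```text
[ 0.     -0.0002 -0.    ]
coverTop [array([-31.2988,  37.6728]), array([33.0804, 37.7282])] mid 0.8908057684768542 w 0.06437929321825564
coverBot [array([-31.223 ,  37.3209]), array([33.5212, 37.3828])] mid 1.149083996417907 w 0.06474429489646083
deck [array([-42.5373,  47.4833]), array([45.1512, 47.5756])] mid 1.306936007619295 w 0.08768852343708904
blockbase [array([-25.0755,  32.2446]), array([27.5142, 32.2955])] mid 1.219368851750747 w 0.05258978024077645
deckR [array([-43.0293,  26.729 ]), array([45.2924, 26.8107])] mid 1.131581001955689 w 0.08832176923997806
blkside [array([-23.2185,  26.0999]), array([25.7963, 26.1474])] mid 1.2888787402443618 w 0.04901477850066041
```

The cover is centred on the block within about 0.5 mm. I'll descend to just above the catches.

```bash

python3 -m inch '[[1,[0.4,0.01,0],0],[1,[0.6,0,0.01],0],[1,[0.6,0,0],0],[1,[0.4,0,0],0],[1,[0.3,0,0],0],[1,[0.2,0,0],0],[1,[0.15,0,0],0],[1,[0.1,0,0],0]]' 120
python3 go.py .538 -.102 .235 -9.5
python3 -m inch '[[1,[0,0,0],0],[1,[0.1,0,0],0],[1,[0.1,0,0],0],[1,[0,0,0],0],[1,[0,0,0],0],[1,[0,0,0],0],[1,[0,0,0],0],[1,[0,0,0],0]]'
python3 go.py .538 -.102 .235 -9.5
python3 - <<'E'
from h import *
for n in('wrist','scene'):
  cv2.imwrite(f'pics/{n}9.png',optics.get_image(n)[:,:,::-1])
a=cv2.imread('pics/wrist9.png')[100:400,150:450];b=cv2.imread('pics/scene9.png')[200:340,180:320]
cv2.imwrite('pics/ts9.png',np.hstack([cv2.resize(x,(400,400),interpolation=cv2.INTER_CUBIC) for x in(a,b)]))
E
```

```text
time_s: 14.6
position: [0.5378, -0.1019, 0.2591]
tool_rot: [[0.0, 0.164, 0.986], [-0.0, 0.986, -0.164], [-1.0, -0.0, 0.0]]
ft_force: [-0.2, -0.1, -0.0]
grip_width: 0.0136
t 14.6 p [ 0.5378 -0.1019  0.2591] ang -9.465518297917711 F [-0.215  -0.0576 -0.0036] w 0.01358027014561469
units [ 0.8038 -0.0016  0.0081] turn 0.006896340416457747
time_s: 15.27
position: [0.5377, -0.1019, 0.2533]
tool_rot: [[0.0, 0.164, 0.986], [-0.0, 0.986, -0.164], [-1.0, -0.0, 0.0]]
ft_force: [-0.1, -1.0, -1.3]
grip_width: 0.0139
t 15.2667 p [ 0.5377 -0.1019  0.2533] ang -9.4628498091193 F [-0.0847 -0.9855 -1.2542] w 0.013944305944480791
units [ 0.6114 -0.0026  0.0113] turn 0.00743003817614003
```

View pics/ts9.png

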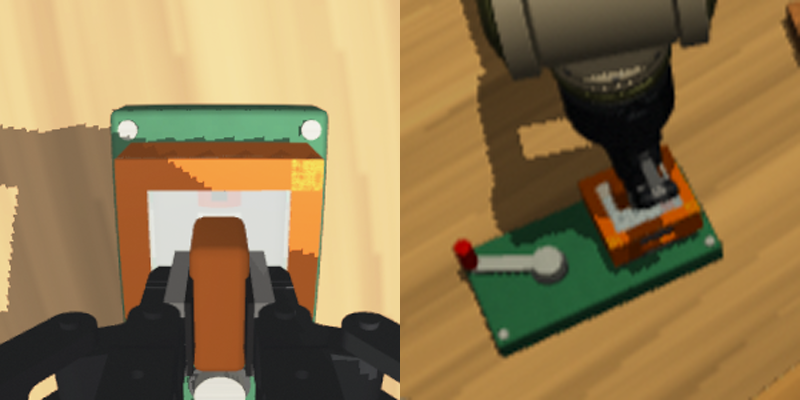

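The cover has entered the block freely and the lever is at rest. Pressing down gradually.

```bash

python3 -m inch '[[1,[0.08,0,0],0],[1,[0.08,0,0],0],[1,[0.08,0,0],0],[1,[0.05,0,0],0],[1,[0.05,0,0],0],[1,[0,0,0],0],[1,[0,0,0],0],[1,[0,0,0],0]]'
python3 go.py .538 -.102 .235 -9.5
python3 -m inch '[[1,[0.06,0,0],0],[1,[0.06,0,0],0],[1,[0.06,0,0],0],[1,[0.05,0,0],0],[1,[0.05,0,0],0],[1,[0,0,0],0],[1,[0,0,0],0],[1,[0,0,0],0]]'
python3 go.py .538 -.102 .235 -9.5
```

```text
time_s: 16.03
position: [0.5378, -0.102, 0.2439]
tool_rot: [[0.002, 0.164, 0.986], [-0.001, 0.986, -0.164], [-1.0, -0.001, 0.002]]
ft_force: [-1.3, 0.3, 10.0]
grip_width: 0.0138
t 16.0333 p [ 0.5378 -0.102   0.2439] ang -9.459187134055098 F [-1.3445  0.3021  9.9892] w 0.013825084944321102
units [0.2983 0.0007 0.0063] turn 0.008162573188980459
time_s: 16.7
position: [0.5375, -0.1018, 0.235]
tool_rot: [[-0.0, 0.164, 0.986], [-0.0, 0.986, -0.164], [-1.0, -0.0, -0.0]]
ft_force: [-3.2, 0.7, 6.0]
grip_width: 0.0138
t 16.7 p [ 0.5375 -0.1018  0.235 ] ang -9.454398767859166 F [-3.2164  0.6612  6.0208] w 0.013774695414117364
units [-0.0001 -0.0041  0.0162] turn 0.009120246428166823
```

```bash

python3 -m inch '[[1,[0.05,0,0],0],[1,[0.03,0,0],0],[1,[0,0,0],0],[1,[0,0,0],0],[1,[0,0,0],0],[1,[0,0,0],0],[1,[0,0,0],0],[1,[0,0,0],0]]'
python3 go.py .538 -.102 .235 -9.5
```

```text
time_s: 17.37
position: [0.5373, -0.1017, 0.2349]
tool_rot: [[0.001, 0.164, 0.986], [-0.001, 0.986, -0.164], [-1.0, -0.001, 0.001]]
ft_force: [-10.1, 2.8, 28.7]
grip_width: 0.0136
t 17.3667 p [ 0.5373 -0.1017  0.2349] ang -9.445670000423208 F [-10.0827   2.8005  28.7343] w 0.013635146363334289
units [-0.0025 -0.0075  0.0237] turn 0.010865999915358415
```

```bash

python3 -m inch '[[1,[0,0,0.01],0],[1,[0,0,0],0],[1,[0,0,0],0],[1,[0,0,0],0],[1,[0,0,0],0],[1,[0,0,0],0],[1,[0,0,0],0],[1,[0,0,0],0]]'
python3 - <<'E'
from h import *
for n in('wrist','scene','top'):
  cv2.imwrite(f'pics/{n}10.png',optics.get_image(n)[:,:,::-1])
a=cv2.imread('pics/wrist10.png')[100:400,150:450];b=cv2.imread('pics/scene10.png')[200:340,180:320]
cv2.imwrite('pics/ts10.png',np.hstack([cv2.resize(x,(400,400),interpolation=cv2.INTER_CUBIC) for x in(a,b)]))
E
python3 go.py .538 -.102 .235 -9.5
```

```text
time_s: 18.03
position: [0.5374, -0.1017, 0.2349]
tool_rot: [[0.001, 0.164, 0.986], [-0.001, 0.986, -0.164], [-1.0, -0.001, 0.001]]
ft_force: [-11.6, 1.8, 31.0]
grip_width: 0.0138
t 18.1833 p [ 0.5375 -0.1017  0.2349] ang -9.43821680362529 F [-12.0434   3.0735  30.096 ] w 0.013713939438818908
units [-0.0029 -0.0085  0.0196] turn 0.012356639274942082
```

View pics/ts10.png

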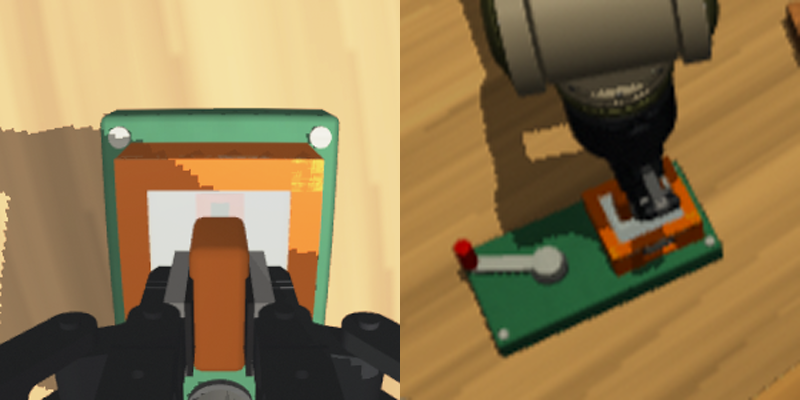

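View pics/scene10.png

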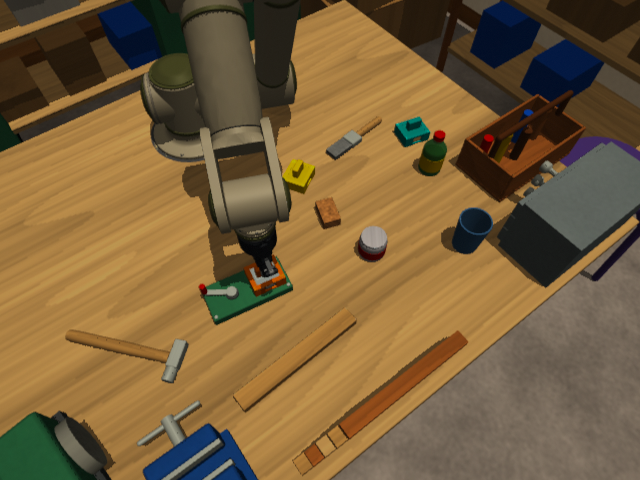

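The cover sits level on the deck around the block. The lever is at rest with its peg at (202,287) in the scene view, and the bystanders have not moved. Force is steady at 30 N, so I'm handing in.

```bash
python3 -c "
from rig import env
env.close_job();print(env.observe()['ft_force'])"
```

```text
the job is handed in; nothing more can be done
the job is handed in; nothing more can be done
```

The job is handed in: I swung the lever to its stop and let it spring back. I then pressed the orange cover home over the number block and am still gripping and pressing it. No verdict was reported.

- **Lever:** In the wrist view it measured about 0.90 rad at the stop, with 6–15 N of push. It looked back at rest after release and again in the last picture.
- **Cover fit:** The cover was centred within about 0.5 mm before the descent. The push read about 10 N partway through the catches. It then stopped hard with the tool at 0.2349 m, the height worked out for home.
- **Final hold:** About 30 N down at a 120 N grip command, with 10–12 N of sideways force on the wrist. The last wrist and scene pictures show the cover level on the housing.
- **Other things:** They looked unmoved in the scene picture. I judged this by eye and did not measure it.
- **Time:** About 18 s of the 64 s.

**One disagreement:** An early wrist-camera measurement was 4–5 mm off the top view, because I read the camera pose after the arm had shifted. Once I read the pose before the picture, the two views agreed within about 2 mm.

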